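Hole saws back on the rail, small to large

TASK

Put the four hole saws back on the rail's pegs in order of size, one on each peg: the smallest on the peg next to the red-collared arbor, then larger and larger, so that the largest is on the peg farthest from the arbor. They go teeth up, each with the peg through the hole in its base and its base sitting flat on the peg's black plate.

Things in the scene. Friction and masses are not known exactly. Their poses are not given: they have to be found in the camera images.
- saw_30: Smallest hole saw of the set: a blue steel cup, outside diameter 30 mm, 44 mm high, wall 2.5 mm, standing mouth up with a ring of bright teeth at the top and a 5 mm thick end plate at the bottom, which has an 18 mm round hole in its middle; 70 g. Origin: centre of the underside; z is the cup's axis, up. Grip it from above across the outside (at least 8 mm above its foot).
- saw_40: Second smallest hole saw of the set: a blue steel cup, outside diameter 40 mm, 44 mm high, wall 2.5 mm, standing mouth up with a ring of bright teeth at the top and a 5 mm thick end plate at the bottom, which has an 18 mm round hole in its middle; 100 g. Origin: centre of the underside; z is the cup's axis, up. Grip it from above across the outside (at least 8 mm above its foot).
- saw_51: Second largest hole saw of the set: a blue steel cup, outside diameter 51 mm, 44 mm high, wall 2.5 mm, standing mouth up with a ring of bright teeth at the top and a 5 mm thick end plate at the bottom, which has an 18 mm round hole in its middle; 140 g. Origin: centre of the underside; z is the cup's axis, up. Grip it from above across the outside (at least 8 mm above its foot).
- saw_64: Largest hole saw of the set: a blue steel cup, outside diameter 64 mm, 44 mm high, wall 2.5 mm, standing mouth up with a ring of bright teeth at the top and a 5 mm thick end plate at the bottom, which has an 18 mm round hole in its middle; 190 g. Origin: centre of the underside; z is the cup's axis, up. Grip it from above across the outside (at least 8 mm above its foot).
- peg_a: One of four identical fixed pegs on the rail; which stands where differs each time. Black plate 30 x 30 x 4 mm with a brass peg 29.5 mm high on it: 10 mm thick for the lower 16 mm, then tapering to a 3 mm tip. Origin: centre of the plate's underside, on the rail's top, 22 mm above the table, z up. A seated hole saw's underside is on the plate's top, 26 mm above the table.
- peg_b: One of four identical fixed pegs on the rail; which stands where differs each time. Black plate 30 x 30 x 4 mm with a brass peg 29.5 mm high on it: 10 mm thick for the lower 16 mm, then tapering to a 3 mm tip. Origin: centre of the plate's underside, on the rail's top, 22 mm above the table, z up. A seated hole saw's underside is on the plate's top, 26 mm above the table.
- peg_c: One of four identical fixed pegs on the rail; which stands where differs each time. Black plate 30 x 30 x 4 mm with a brass peg 29.5 mm high on it: 10 mm thick for the lower 16 mm, then tapering to a 3 mm tip. Origin: centre of the plate's underside, on the rail's top, 22 mm above the table, z up. A seated hole saw's underside is on the plate's top, 26 mm above the table.
- peg_d: One of four identical fixed pegs on the rail; which stands where differs each time. Black plate 30 x 30 x 4 mm with a brass peg 29.5 mm high on it: 10 mm thick for the lower 16 mm, then tapering to a 3 mm tip. Origin: centre of the plate's underside, on the rail's top, 22 mm above the table, z up. A seated hole saw's underside is on the plate's top, 26 mm above the table.
- arbor: The arbor, fixed upright at one end of the rail or the other (a black star knob is at the other end): black plate, red collar 28 mm across, thin steel pilot drill up. Origin: centre of its plate's underside, on the rail's top, 22 mm above the table; it reaches 75 mm above that. The pegs stand about 72, 157, 242 and 327 mm from it, each up to 8 mm nearer or farther.
- rail: Aluminium track on a plywood batten, fixed on the table, 460 mm long, 64 mm wide at the batten, 22 mm high. Origin: centre of the underside; y runs along the rail, z up. Arbor, pegs and knob all stand in one line on its middle. Elsewhere: the orange saw guard to the right of the table reaches 270 mm above it; the tools, nut and wooden plugs lying about are not part of the job.
There are look-alikes about, which are no part of the job. What is shaped like the saw_40 but pink is not meant. What is shaped like the saw_64 but yellow is not meant.

How it is judged:
By the outcome, as a careful person would: the job done as asked, in the order asked, and still so for the second after the job is handed in, with the robot touching nothing.
It also fails if it takes over 96 s, if anything falls off the work surface, if the arm or the gripper's body presses on something with over 40 N, if the wrist force passes 120 N, or if a joint passes its speed limit or range.

ROBOT

A 6-joint arm with a two-finger parallel gripper is mounted at the origin on the work surface; the furniture and walls round the work are solid. World frame = base frame: x ahead of the robot, y to its left, z up, the work surface at z = 0. Lengths are in mm, angles in degrees, forces in N, time in s.
With the tool pointing down it reaches from about 350 to 850 mm from the base axis. Payload 8.1 kg.
Tool frame: the origin (TCP) lies at the very end of the fingers, on their centre line; the grasp point (between the pads) lies r.tcp_to_grasp behind it (r.tcp_to_grasp is the distance from the TCP to the grasp point, in mm); z points along the fingers, y is the line along which they close (so a half turn about z gives the same grasp; the last joint's range is limited). The gripper opens to 85 mm and grips with 20 to 120 N. Pads are 22 mm wide; open, the fingers measure 114 mm over their backs; the gripper's body (76 mm by 85 mm) begins 54 mm behind the grasp point. The pads swing forward as they close: fully open they stand 13 mm farther back than shut.
Start: joints at [-69.981, 7.471, 85.268, -0, 87.261, -4.893], TCP at [252.757, -544.168, 231.292] pointing down, gripper open.
Joint ranges: [-169.43, 169.43], [-51.17, 129.36], [1.28, 143.12], [-76.62, 256.62], [0, 156.53], [-152.29, 152.29]. Speed limits (degrees/s): [136.94, 136.94, 159.86, 180, 180, 180].

INTERFACE

Orientations are given as [roll, pitch, yaw] about the fixed x, y, z axes, in that order (R = Rz(yaw) Ry(pitch) Rx(roll)).
In Python, from bench import sense, viewer, order, r gives the robot as it stands.
- The arm moves only by the tool carry_out, never from a script. Its argument "increments" is one flat list of numbers, 7 for each row, row after row: the shift along the tool's x, y, z as a fraction of full scale, then the turn, a rotation vector about the tool's x, y, z as a fraction of full scale, then the opening, from -1 (shut) to 1 (fully open). A call has exactly 10 rows; each row is the pose to reach, as a shift and turn from the pose commanded when the call began, along the tool's axes at that moment, turning the shorter way round; what a row does not reach only later rows make up. Full scale, the value 1, is 400 mm for a shift and 2 pi rad for a turn. A row lasts 1/8 s, in which the tool goes at most 62.5 mm and 10.7 degrees, less where a joint would pass 70% of its speed; a pose out of reach is approached as far as the arm can. A call with a number of a shift or a turn outside -1 to 1 is refused whole. A call with a gripper value outside its range is refused whole. The fingers move at their own pace and stop on an object; "force" is the grip in N (left out, the last holds). Time passes only in rows, so rows that repeat a pose let the fingers close, or fill a call up. It gives the time, the measured TCP pose, the force, the opening and the grip force at its end, in the units of the state.
- sense(): the state, without advancing time (a new reading comes with each control period).
- viewer.snapshot(name): name is "scene" or "top"; returns the picture (420x560x3 uint8, red, green, blue); there is no depth.
- viewer.get_calibration(name): a dict with "fx", "fy", "cx", "cy" (pixels), "R" (3x3) and "t" (3): a world point X has camera coordinates R X + t. Camera axes: x right, y down, z forward; pixel columns grow to the right and rows downward; lengths in mm; the calibration is good to about 2 mm. A picture is of the moment at which its call begins. get_calibration takes no time and is no camera call.
- order.hand_in(): hands the job in; it is judged then, once.
The state is a dict: "time": time; "joint_pos": joint angles; "qd": joint speeds; "joint_efforts": joint torques, N m; "tool_pos": TCP position; "tcp_rot": TCP orientation; "ft_force": force on the tool from outside, world axes, zero at the start; "wrist_torque": the same for the moment, N m; "finger_gap": finger opening in mm; "grip_force": force on a finger pad.
Only numpy, scipy, OpenCV 4.12 (cv2) and the standard library are available. Lean on these libraries where they do the work, as an engineer would, in place of code of your own. Each camera call takes 0.05 s, during which the arm holds its last target. There are 200 camera calls.

## Working session

There is one attempt and no reset: what is moved stays moved. The work goes in short steps, Python scripts to look and compute and a tool call to move; the robot and the scene stay as the last step left them, time stands still between calls to the robot, and variables do not carry over. Pictures are saved under pics/ and viewed, at most 14 in all, crops included, and the job is handed in when it is done.

Besides the shell and the picture viewer there is one more tool, called after "Call:" as name(argument=value, ...) on one line, values as JSON. carry_out: Moves the arm, as the interface text tells. Its arguments: {"type":"object","properties":{"increments":{"type":"array"},"force":{"type":"number"}},"required":["increments"]}

```bash
mkdir -p pics; python3 - <<'E'
from bench import sense, viewer, r
import cv2
for n in ("scene","top"):
    im=viewer.snapshot(n); cv2.imwrite(f"pics/{n}0.png",cv2.cvtColor(im,cv2.COLOR_RGB2BGR))
    print(n,viewer.get_calibration(n))
s=sense(); print(s, r.tcp_to_grasp)
E
```

```text
scene {'fx': 536.83913622765, 'fy': 536.83913622765, 'cx': 273.73667045502594, 'cy': 209.36362951447023, 'R': array([[-0.8206768 , -0.5713828 ,  0.00335989],
       [-0.36812004,  0.52421509, -0.76791026],
       [ 0.43700941, -0.63144298, -0.64054862]]), 't': array([515.35517807, 211.03164213, 982.00277073])}
top {'fx': 507.12762772509564, 'fy': 507.12762772509564, 'cx': 282.6714543995122, 'cy': 208.58071253716528, 'R': array([[ 1.87477874e-04, -9.99988747e-01, -4.74028073e-03],
       [-9.93756548e-01,  3.42568343e-04, -1.11569732e-01],
       [ 1.11570101e-01,  4.73160187e-03, -9.93745302e-01]]), 't': array([  97.25010673,  567.29672623, 1194.99085511])}
{'time': 0.1, 'joint_pos': array([-6.99822141e+01,  7.51238603e+00,  8.53225495e+01,  2.33286784e-03,
        8.72604463e+01, -4.89272576e+00]), 'qd': array([-0.02475411,  0.05471609, -0.09380064, -0.13099326,  0.08991724,
        0.02139138]), 'joint_efforts': array([ 8.51181721e-05, -5.70951140e+01, -5.01943588e+01, -2.40774998e-04,
        8.13238701e-03, -1.28466922e-04]), 'tool_pos': array([ 252.59221203, -543.70710091,  230.33728407]), 'tcp_rot': array([-1.79905164e+02, -1.04566802e-02,  2.49103896e+01]), 'ft_force': array([-0.24362947,  0.6688579 , -0.51479055]), 'wrist_torque': array([-6.60914758e-02, -6.53290293e-05, -1.40396243e-02]), 'grip_force': 0.0, 'finger_gap': 85.62377780705958} 18.700000000000003
```

View pics/scene0.png

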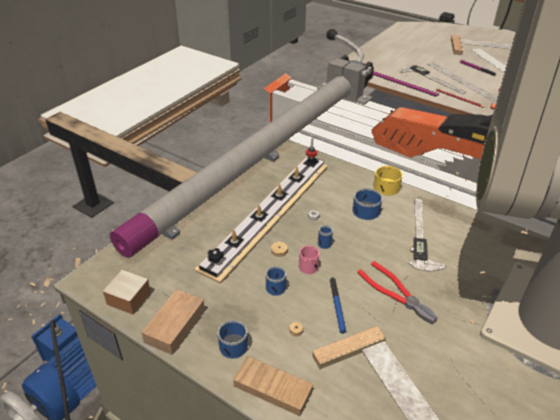

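View pics/top0.png

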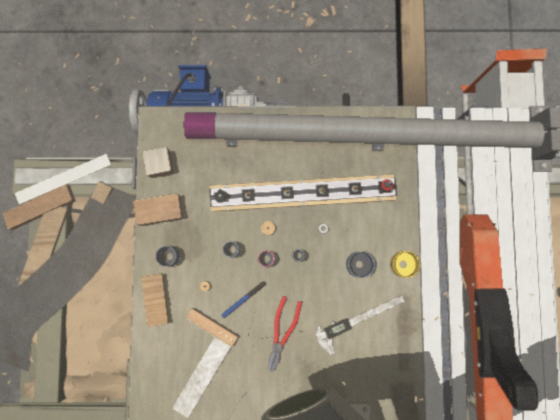

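The top view shows the rail with the arbor at (387,185) and the knob at (220,196). The blue cups are at (168,256), (233,250), (301,255) and (361,264), with pink and yellow look-alikes at (268,258) and (405,264). In the scene view the blue cups are at (233,338), (276,281), (326,237) and (367,204).

```bash
cat > h.py <<'E'
import numpy as np, cv2
from bench import viewer
C={n:viewer.get_calibration(n) for n in("scene","top")}
def ray(n,u,v):
    c=C[n]; R=c["R"]; d=R.T@np.array([(u-c["cx"])/c["fx"],(v-c["cy"])/c["fy"],1.]); return -R.T@c["t"], d/np.linalg.norm(d)
def onz(n,u,v,z):
    o,d=ray(n,u,v); return o+d*(z-o[2])/d[2]
def tri(p,q):
    o1,d1=ray("scene",*p);o2,d2=ray("top",*q)
    a=np.linalg.lstsq(np.c_[d1,-d2],o2-o1,rcond=None)[0]
    x,y=o1+a[0]*d1,o2+a[1]*d2; return (x+y)/2,np.linalg.norm(x-y)
def proj(n,X):
    c=C[n];p=c["R"]@np.asarray(X,float)+c["t"];return np.array([c["fx"]*p[0]/p[2]+c["cx"],c["fy"]*p[1]/p[2]+c["cy"]])
E
python3 - <<'E'
import cv2
from h import *
S=cv2.imread("pics/scene0.png");T=cv2.imread("pics/top0.png")
cv2.imwrite("pics/topc.png",cv2.resize(T[170:285,145:425],None,fx=2.85,fy=2.85,interpolation=cv2.INTER_CUBIC))
cv2.imwrite("pics/scc.png",cv2.resize(S[145:365,190:420],None,fx=2.7,fy=2.7,interpolation=cv2.INTER_CUBIC))
for n,I in(("scene",S),("top",T)):
    h=cv2.cvtColor(I,cv2.COLOR_BGR2HSV)
    for nm,lo,hi in(("blue",(100,90,25),(125,255,255)),("brass",(12,75,70),(28,255,255))):
        m=cv2.inRange(h,lo,hi)
        k,_,st,ce=cv2.connectedComponentsWithStats(m)
        for i in range(1,k):
            x,y,w,hh,a=st[i]
            ok=(180<x<420 and 145<y<365) if n=="scene" else (140<x<430 and 170<y<285)
            if ok and a>5: print(n,nm,st[i],ce[i].round(1))
E
```

```text
scene blue [356 190  24  13 216] [368.  196.2]
scene blue [353 202  27  17 289] [366.  211.3]
scene blue [321 228  10   5  37] [325.3 229.8]
scene blue [319 234  13  14 134] [324.7 241.1]
scene blue [268 269  16  10 127] [275.5 273.4]
scene blue [267 280  19  15 209] [275.8 287. ]
scene blue [334 295  11  38 192] [339.  313.6]
scene blue [220 323  25  15 252] [232.2 329.4]
scene blue [219 338  28  20 295] [233.6 349. ]
scene brass [ 195  164  132  119 1055] [262.3 230.2]
scene brass [373 165  30  31 733] [387.4 180.1]
scene brass [294 166   5  12  38] [296. 172.]
scene brass [277 184   5  11  39] [278.9 189.8]
scene brass [256 204   6  12  40] [258.6 210.3]
scene brass [231 229   6  12  45] [233.6 235.3]
scene brass [271 241  17  16 213] [278.8 248.6]
scene brass [289 322  15  15 167] [295.7 328.7]
scene brass [ 312  326   73   43 1324] [346.7 346.6]
scene brass [ 233  356   80   60 2557] [272.9 385. ]
top brass [380 175  14   3  26] [386.8 175.7]
top brass [304 176  71   6 130] [338.8 178.6]
top brass [229 181  71   6 119] [264.6 183.1]
top brass [210 185  14   3  23] [216.4 186. ]
top brass [354 186   4   3  10] [355.8 187.1]
top brass [321 188   3   3   8] [322.1 189.1]
top brass [286 190   2   3   6] [286.5 191. ]
top brass [246 192   3   4   6] [247.2 193.5]
top brass [306 197  71   8 257] [340.8 200.9]
top brass [381 196  15   5  52] [387.9 198. ]
top brass [230 202  71   8 258] [265.1 205.5]
top brass [211 207  15   4  52] [217.2 208.4]
top brass [261 221  15  14 153] [267.8 227.7]
top brass [390 250  31  28 639] [405.2 263.9]
top brass [ 142  274   26   52 1071] [154.6 299.5]
top brass [200 281  11  10  77] [204.8 285.8]
```

View pics/topc.png

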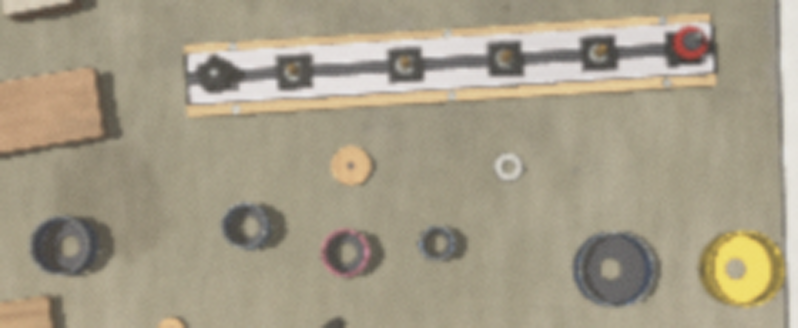

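View pics/scc.png

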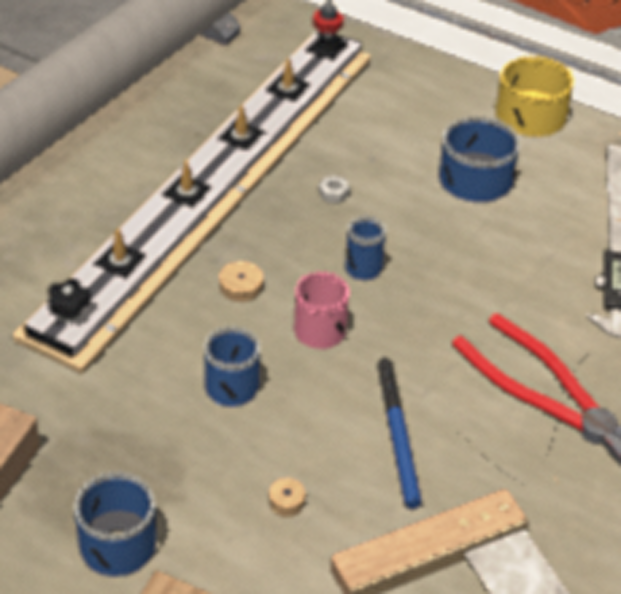

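The crops confirm the four blue cups, and the rim centres are readable. Peg tips are at scene (296,166), (279,184), (258,204) and (233,229). I'll triangulate these.

```bash
python3 - <<'E'
import cv2
from h import *
S=cv2.imread("pics/scene0.png");T=cv2.imread("pics/top0.png")
rim={"51":((116,510),(65,245),51),"40":((232,352),(247,226),40),"30":((366,233),(440,244),30),"64":((480,144),(615,268),64)}
m=((T[...,0].astype(int)-T[...,2])>0).astype(np.uint8)
k,_,st,ce=cv2.connectedComponentsWithStats(m,connectivity=8)
for n,(a,b,D) in rim.items():
    p=np.array(a)/2.7+[190,145]-.3;q=np.array(b)/2.85+[145,170]-.3
    X,e=tri(p,q); print(n,"tri",X.round(1),e.round(1),"top@44",onz("top",*q,44).round(1),"scene@44",onz("scene",*p,44).round(1))
    for i in range(1,k):
        x,y,w,h,A=st[i]
        if A>15 and np.hypot(*(ce[i]-q))<8:
            # mask extents at rim height
            L=onz("top",x-.5,y+h/2-.5,44);Rr=onz("top",x+w-.5,y+h/2-.5,44);U=onz("top",x+w/2-.5,y-.5,44);Dn=onz("top",x+w/2-.5,y+h-.5,44)
            yc=L[1]-D/2 if q[0]<285 else Rr[1]+D/2
            print("   box",st[i],"w,h mm",(L[1]-Rr[1]).round(1),(U[0]-Dn[0]).round(1),"x",((U+Dn)[0]/2).round(1),"y outer",yc.round(1))
# pegs: tips in scene, brass blobs in top
for p,q in zip([(296,166),(279,184),(258.3,204),(233,229)],[(355.8,186.8),(322.1,188.8),(286.5,190.8),(247.2,193)]):
    X,e=tri(p,q); print("peg",X.round(1),e.round(1),onz("top",*q,50).round(1))
cr=lambda a:np.array(a)/2.85+[145,170]-.3
for n,a in(("arbor collar",(690,43)),("plates",(599,53)),("",(505,58)),("",(406,64)),("",(294,70))): print(n,onz("top",*cr(a),26).round(1))
# rail ends corners
for a in((185,45),(710,14),(188,116),(716,84)): print("rail",onz("top",*cr(a),11).round(1))
for p in((200,113),(200,135),(350,148),(350,120)): print("pipe z80",onz("top",*p,80).round())
p=tri((133,236),(201,124));print("pipe end?",p)
E
```

```text
51 tri [454.1 373.1  33.5] 0.6 top@44 [453.6 370.5  44. ] scene@44 [449.  379.2  44. ]
40 tri [470.  220.   36.2] 0.9 top@44 [469.4 219.   44. ] scene@44 [466.3 226.2  44. ]
   box [235 247   5   9  18] w,h mm 11.9 21.3 x 464.7 y outer 191.5
30 tri [455.4  58.4  37.5] 1.8 top@44 [454.5  58.2  44. ] scene@44 [452.8  65.3  44. ]
64 tri [434.2 -87.7  39.8] 1.0 top@44 [434.6 -86.9  44. ] scene@44 [431.7 -83.1  44. ]
peg [616.7 -76.2  59.7] 1.3 [617.7 -77.9  50. ]
peg [611.5   3.3  58.4] 0.2 [612.9   2.8  50. ]
peg [607.   88.1  59. ] 0.5 [608.1  88.   50. ]
peg [602.1 181.7  58. ] 1.1 [602.8 182.   50. ]
arbor collar [ 626.3 -157.    26. ]
plates [617.7 -79.   26. ]
 [613.4   1.5  26. ]
 [608.3  86.3  26. ]
 [603.2 182.2  26. ]
rail [627.2 278.2  11. ]
rail [ 654.2 -178.    11. ]
rail [565.2 274.6  11. ]
rail [ 592.9 -181.7   11. ]
pipe z80 [791. 293.  80.]
pipe z80 [737. 292.  80.]
pipe z80 [705. -62.  80.]
pipe z80 [773. -62.  80.]
pipe end? (array([776.20167351, 297.99148442,  34.50747607]), np.float64(1.1177988640128809))
```

Every measured point is plausible. The low rim heights come from scene rim centres I read too low; mask extents put the rims nearer z = 44. The arbor is at y ≈ −152, so the order by increasing y is 30, 40, 51, 64. I'll rise over the guard first while turning to yaw 90.

Call:
carry_out(increments=[0, 0, -0.5, 0, 0, -0.0302, 1, 0, 0, -0.5, 0, 0, -0.06, 1, 0, 0, -0.5, 0, 0, -0.09, 1, 0, 0, -0.5, 0, 0, -0.12, 1, 0, 0, -0.5, 0, 0, -0.15, 1, 0, 0, -0.5, 0, 0, -0.1808, 1, 0, 0, -0.5, 0, 0, -0.1808, 1, 0, 0, -0.5, 0, 0, -0.1808, 1, 0, 0, -0.5, 0, 0, -0.1808, 1, 0, 0, -0.5, 0, 0, -0.1808, 1], force=40)

```text
time: 1.35
tool_pos: [252.8, -544.2, 431.3]
tcp_rot: [-180.0, -0.0, 89.9]
ft_force: [-0.1, 0.1, -0.3]
finger_gap: 85.4
grip_force: 0.0
```

Call:
carry_out(increments=[1, 0.4545, 0, 0, 0, 0, 1, 1, 0.4545, 0, 0, 0, 0, 1, 1, 0.4545, 0, 0, 0, 0, 1, 1, 0.4545, 0, 0, 0, 0, 1, 1, 0.4545, 0, 0, 0, 0, 1, 1, 0.4545, 0, 0, 0, 0, 1, 1, 0.4545, 0, 0, 0, 0, 1, 1, 0.4545, 0, 0, 0, 0, 1, 1, 0.4545, 0, 0, 0, 0, 1, 1, 0.4545, 0, 0, 0, 0, 1])

```text
time: 2.6
tool_pos: [434.2, -145.3, 431.3]
tcp_rot: [-180.0, 0.0, 89.9]
ft_force: [0.5, -0.4, 0.0]
finger_gap: 85.2
grip_force: 0.0
```

Call:
carry_out(increments=[0.143, 0, 0.1, 0, 0, 0, 1, 0.143, 0, 0.25, 0, 0, 0, 1, 0.143, 0, 0.4, 0, 0, 0, 1, 0.143, 0, 0.55, 0, 0, 0, 1, 0.143, 0, 0.7, 0, 0, 0, 1, 0.143, 0, 0.85, 0, 0, 0, 1, 0.143, 0, 0.9, 0, 0, 0, 1, 0.143, 0, 0.9, 0, 0, 0, 1, 0.143, 0, 0.9, 0, 0, 0, 1, 0.143, 0, 0.9, 0, 0, 0, 1])

```text
time: 3.85
tool_pos: [435.9, -87.8, 73.2]
tcp_rot: [179.8, 0.1, 90.0]
ft_force: [0.4, 0.0, 0.7]
finger_gap: 85.3
grip_force: 0.0
```

```bash
python3 - <<'E'
import cv2
from h import *
S=viewer.snapshot("scene")[...,::-1];T=viewer.snapshot("top")[...,::-1]
a=cv2.resize(S[120:270,290:440],(400,400),interpolation=cv2.INTER_CUBIC);b=cv2.resize(T[200:320,300:420],(400,400),interpolation=cv2.INTER_CUBIC)
cv2.imwrite("pics/g64.png",np.hstack([a,b]))
E
```

```text
(no output)
```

View pics/g64.png

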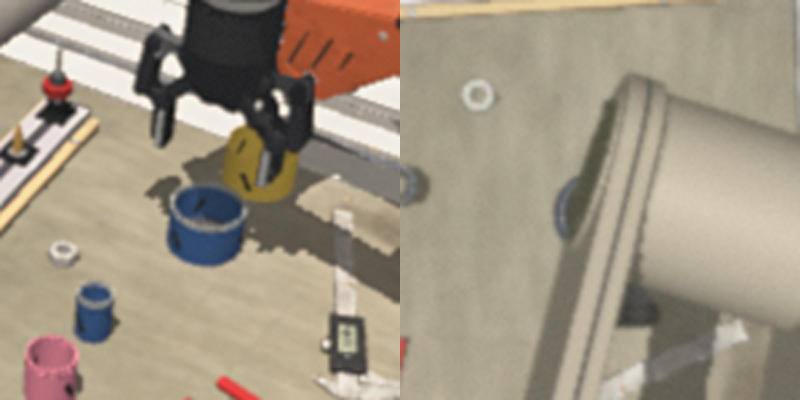

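The fingers straddle saw_64, with tips at about (162,140) and (268,180) in the left crop and the rim between them. I'll descend and close.

Call:
carry_out(increments=[0, 0, 0.08, 0, 0, 0, 1, 0, 0, 0.158, 0, 0, 0, 1, 0, 0, 0.158, 0, 0, 0, 1, 0, 0, 0.158, 0, 0, 0, -1, 0, 0, 0.158, 0, 0, 0, -1, 0, 0, 0.158, 0, 0, 0, -1, 0, 0, 0.158, 0, 0, 0, -1, 0, 0, 0.158, 0, 0, 0, -1, 0, 0, 0.158, 0, 0, 0, -1, 0, 0, 0.158, 0, 0, 0, -1], force=40)

```text
time: 5.2
tool_pos: [436.3, -87.5, 10.2]
tcp_rot: [179.8, 0.1, 90.0]
ft_force: [-1.6, 0.3, 6.2]
finger_gap: 62.1
grip_force: 44.8
```

Call:
carry_out(increments=[0, 0, 0.0, 0, 0, 0, -1, 0, 0, -0.12, 0, 0, 0, -1, 0, 0, -0.25, 0, 0, 0, -1, 0.1, 0.06, -0.3, 0, 0, 0, -1, 0.22, 0.14, -0.3, 0, 0, 0, -1, 0.34, 0.21, -0.3, 0, 0, 0, -1, 0.46, 0.29, -0.3, 0, 0, 0, -1, 0.58, 0.36, -0.3, 0, 0, 0, -1, 0.6725, 0.4208, -0.3, 0, 0, 0, -1, 0.6725, 0.4208, -0.3, 0, 0, 0, -1])

```text
time: 6.45
tool_pos: [603.7, 184.9, 128.2]
tcp_rot: [180.0, -0.0, 90.2]
ft_force: [0.5, -0.3, -1.3]
finger_gap: 62.1
grip_force: 45.7
```

Call:
carry_out(increments=[0, 0, 0, 0, 0, 0, -1, 0, 0, 0, 0, 0, 0, -1, 0, 0, 0, 0, 0, 0, -1, 0, 0, 0, 0, 0, 0, -1, 0, 0, 0, 0, 0, 0, -1, 0, 0, 0, 0, 0, 0, -1, 0, 0, 0, 0, 0, 0, -1, 0, 0, 0, 0, 0, 0, -1, 0, 0, 0, 0, 0, 0, -1, 0, 0, 0, 0, 0, 0, -1])

```text
time: 7.7
tool_pos: [602.9, 182.1, 128.1]
tcp_rot: [-180.0, 0.0, 90.0]
ft_force: [0.1, 0.6, -2.0]
finger_gap: 61.9
grip_force: 45.7
```

```bash
python3 - <<'E'
import cv2
from h import *
S=viewer.snapshot("scene")[...,::-1];T=viewer.snapshot("top")[...,::-1]
a=cv2.resize(S[130:280,170:320],(400,400),interpolation=cv2.INTER_CUBIC);b=cv2.resize(T[140:260,200:320],(400,400),interpolation=cv2.INTER_CUBIC)
cv2.imwrite("pics/p64.png",np.hstack([a,b]))
E
```

```text
(no output)
```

View pics/p64.png

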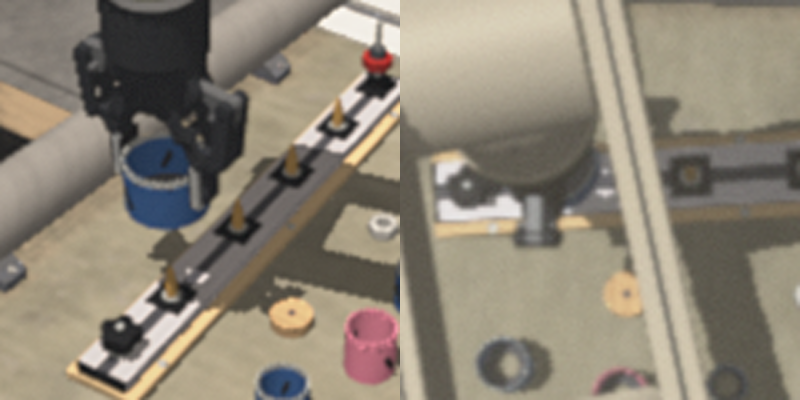

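saw_64 is held level above the far peg: the cup is at (165,185) in the left crop and the peg tip at (170,270). I'll lower it slowly.

Call:
carry_out(increments=[0, 0, 0.06, 0, 0, 0, -1, 0, 0, 0.12, 0, 0, 0, -1, 0, 0, 0.14, 0, 0, 0, -1, 0, 0, 0.155, 0, 0, 0, -1, 0, 0, 0.17, 0, 0, 0, -1, 0, 0, 0.185, 0, 0, 0, -1, 0, 0, 0.2, 0, 0, 0, -1, 0, 0, 0.215, 0, 0, 0, -1, 0, 0, 0.225, 0, 0, 0, -1, 0, 0, 0.225, 0, 0, 0, -1])

```text
time: 9.05
tool_pos: [602.5, 182.0, 37.5]
tcp_rot: [-179.9, 0.0, 90.0]
ft_force: [0.1, -0.2, -2.0]
finger_gap: 62.3
grip_force: 45.7
```

Call:
carry_out(increments=[0, 0, 0.004, 0, 0, 0, -1, 0, 0, 0.006, 0, 0, 0, -1, 0, 0, 0.006, 0, 0, 0, 1, 0, 0, 0.006, 0, 0, 0, 1, 0, 0, 0.006, 0, 0, 0, 1, 0, 0, 0.006, 0, 0, 0, 1, 0, 0, 0.006, 0, 0, 0, 1, 0, 0, -0.1, 0, 0, 0, 1, 0, 0, -0.25, 0, 0, 0, 1, 0, 0, -0.25, 0, 0, 0, 1])

```text
time: 10.3
tool_pos: [607.1, 183.0, 145.4]
tcp_rot: [179.3, -0.1, 90.0]
ft_force: [-0.6, -0.5, 0.4]
finger_gap: 85.0
grip_force: 0.0
```

```bash
python3 - <<'E'
from h import *
for p in((142,277),(163,274),(134,198),(134,224),(182,219)): print(p,onz("top",*p,0).round(),onz("top",*p,35).round())
print(tri((240,362),(142,277)), tri((262,356),(163,274)), tri((311,388),(168,322)))
E
```

```text
(142, 277) [402. 442.   0.] [403. 432.  35.]
(163, 274) [410. 391.   0.] [410. 382.  35.]
(134, 198) [598. 468.   0.] [593. 457.  35.]
(134, 224) [533. 466.   0.] [530. 455.  35.]
(182, 219) [545. 347.   0.] [542. 340.  35.]
(array([401.32301816, 424.44053716,  56.85865123]), np.float64(5.504206039774616)) (array([400.69663874, 379.6869684 ,  23.02055262]), np.float64(21.499716456465773)) (array([295.32308358, 372.67922218,  11.35689958]), np.float64(0.39308320816099285))
```

A wood block's edge at x ≈ 410 is close to where the near finger would go for saw_51, so I'll grip that one at yaw 120.

Call:
carry_out(increments=[0.11, -0.09, 0, 0, 0, -0.025, 1, 0.22, -0.175, 0, 0, 0, -0.05, 1, 0.33, -0.26, 0, 0, 0, -0.075, 1, 0.44, -0.347, 0, 0, 0, -0.0833, 1, 0.4725, -0.373, 0, 0, 0, -0.0833, 1, 0.4725, -0.373, 0.05, 0, 0, -0.0833, 1, 0.4725, -0.373, 0.12, 0, 0, -0.0833, 1, 0.4725, -0.373, 0.17, 0, 0, -0.0833, 1, 0.4725, -0.373, 0.17, 0, 0, -0.0833, 1, 0.4725, -0.373, 0.17, 0, 0, -0.0833, 1])

```text
time: 11.55
tool_pos: [454.4, 370.7, 70.5]
tcp_rot: [180.0, 0.0, 119.9]
ft_force: [0.3, -0.4, 0.9]
finger_gap: 85.6
grip_force: 0.0
```

```bash
python3 - <<'E'
import cv2
from h import *
S=viewer.snapshot("scene")[...,::-1]
a=cv2.resize(S[250:400,140:290],(400,400),interpolation=cv2.INTER_CUBIC);b=cv2.resize(S[130:280,170:320],(400,400),interpolation=cv2.INTER_CUBIC)
cv2.imwrite("pics/g51.png",np.hstack([a,b]))
E
```

```text
(no output)
```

View pics/g51.png

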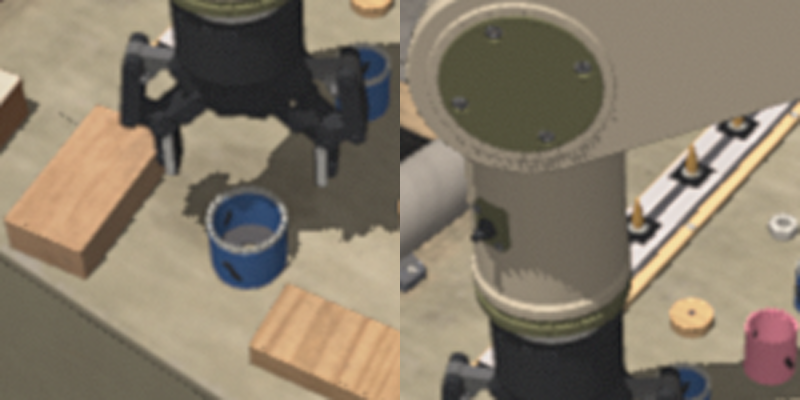

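The fingers are clear of both blocks, with tips at (168,170) and (322,182) in the left crop and the cup at (247,240) below. I'll descend, grip, and carry to the third peg.

Call:
carry_out(increments=[0, 0, 0.08, 0, 0, 0, 1, 0, 0, 0.155, 0, 0, 0, 1, 0, 0, 0.155, 0, 0, 0, 1, 0, 0, 0.155, 0, 0, 0, -1, 0, 0, 0.155, 0, 0, 0, -1, 0, 0, 0.155, 0, 0, 0, -1, 0, 0, 0.155, 0, 0, 0, -1, 0, 0, 0.155, 0, 0, 0, -1, 0, 0, 0.155, 0, 0, 0, -1, 0, 0, 0.155, 0, 0, 0, -1])

```text
time: 12.85
tool_pos: [455.3, 372.2, 10.5]
tcp_rot: [179.8, -0.0, 120.0]
ft_force: [-0.1, 0.3, 5.3]
finger_gap: 49.5
grip_force: 42.2
```

Call:
carry_out(increments=[0, 0, -0.12, 0, 0, 0, -1, 0, 0, -0.25, 0, 0, 0, -1, -0.1, 0, -0.3, 0, 0, 0.02, -1, -0.23, -0.01, -0.3, 0, 0, 0.04, -1, -0.37, -0.01, -0.3, 0, 0, 0.06, -1, -0.51, -0.015, -0.3, 0, 0, 0.08, -1, -0.65, -0.02, -0.3, 0, 0, 0.0833, -1, -0.75, -0.02, -0.3, 0, 0, 0.0833, -1, -0.807, -0.02, -0.3, 0, 0, 0.0833, -1, -0.807, -0.02, -0.3, 0, 0, 0.0833, -1])

```text
time: 14.1
tool_pos: [608.6, 86.4, 128.4]
tcp_rot: [180.0, -0.0, 89.9]
ft_force: [-0.5, 0.5, -1.1]
finger_gap: 49.3
grip_force: 42.5
```

```bash
python3 - <<'E'
import cv2
from h import *
S=viewer.snapshot("scene")[...,::-1]
a=cv2.resize(S[100:250,200:350],(400,400),interpolation=cv2.INTER_CUBIC);b=cv2.resize(S[160:280,170:290],(400,400),interpolation=cv2.INTER_CUBIC)
cv2.imwrite("pics/p51.png",np.hstack([a,b]))
E
```

```text
(no output)
```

View pics/p51.png

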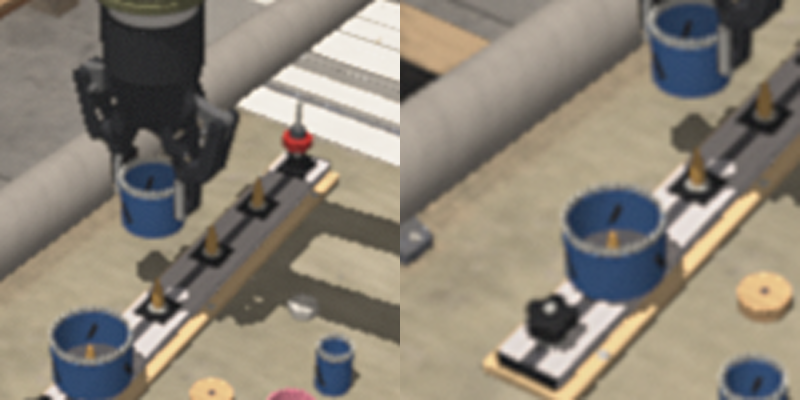

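saw_64 is seated, with the peg visible inside the cup at (613,240) in the right crop. saw_51 hangs level over the third peg.

Call:
carry_out(increments=[0, 0, 0.06, 0, 0, 0, -1, 0, 0, 0.12, 0, 0, 0, -1, 0, 0, 0.14, 0, 0, 0, -1, 0, 0, 0.155, 0, 0, 0, -1, 0, 0, 0.17, 0, 0, 0, -1, 0, 0, 0.185, 0, 0, 0, -1, 0, 0, 0.2, 0, 0, 0, -1, 0, 0, 0.215, 0, 0, 0, -1, 0, 0, 0.225, 0, 0, 0, -1, 0, 0, 0.225, 0, 0, 0, -1])

```text
time: 15.4
tool_pos: [608.2, 86.9, 37.6]
tcp_rot: [180.0, 0.0, 90.0]
ft_force: [3.0, -4.3, -4.0]
finger_gap: 49.0
grip_force: 42.4
```

Call:
carry_out(increments=[0, 0, 0.004, 0, 0, 0, -1, 0, 0, 0.006, 0, 0, 0, -1, 0, 0, 0.006, 0, 0, 0, 1, 0, 0, 0.006, 0, 0, 0, 1, 0, 0, 0.006, 0, 0, 0, 1, 0, 0, 0.006, 0, 0, 0, 1, 0, 0, 0.006, 0, 0, 0, 1, 0, 0, -0.1, 0, 0, 0, 1, 0, 0, -0.25, 0, 0, 0, 1, 0, 0, -0.25, 0, 0, 0, 1])

```text
time: 16.65
tool_pos: [612.4, 87.8, 145.3]
tcp_rot: [179.3, -0.0, 90.0]
ft_force: [0.6, 0.3, 0.3]
finger_gap: 85.2
grip_force: 0.0
```

Call:
carry_out(increments=[0.09, -0.09, 0, 0, 0, 0, 1, 0.18, -0.18, 0, 0, 0, 0, 1, 0.27, -0.27, 0, 0, 0, 0, 1, 0.33, -0.346, 0, 0, 0, 0, 1, 0.33, -0.346, 0.05, 0, 0, 0, 1, 0.33, -0.346, 0.12, 0, 0, 0, 1, 0.33, -0.346, 0.17, 0, 0, 0, 1, 0.33, -0.346, 0.17, 0, 0, 0, 1, 0.33, -0.346, 0.17, 0, 0, 0, 1, 0.33, -0.346, 0.17, 0, 0, 0, 1])

```text
time: 17.9
tool_pos: [470.6, 219.7, 71.3]
tcp_rot: [179.9, -0.0, 90.0]
ft_force: [-0.4, -0.4, -0.3]
finger_gap: 85.3
grip_force: 0.0
```

```bash
python3 - <<'E'
import cv2
from h import *
S=viewer.snapshot("scene")[...,::-1]
a=cv2.resize(S[200:320,220:340],(400,400),interpolation=cv2.INTER_CUBIC);b=cv2.resize(S[150:300,180:330],(400,400),interpolation=cv2.INTER_CUBIC)
cv2.imwrite("pics/g40.png",np.hstack([a,b]))
E
```

```text
(no output)
```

View pics/g40.png

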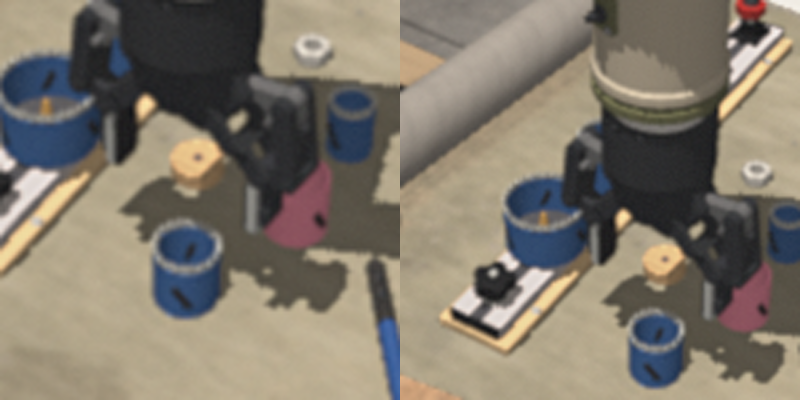

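The fingers straddle saw_40, with tips at (120,155) and (258,225) in the left crop and the cup at (187,265) below. I'll descend and grip.

Call:
carry_out(increments=[0, 0, 0.08, 0, 0, 0, 1, 0, 0, 0.155, 0, 0, 0, 1, 0, 0, 0.155, 0, 0, 0, 1, 0, 0, 0.155, 0, 0, 0, -1, 0, 0, 0.155, 0, 0, 0, -1, 0, 0, 0.155, 0, 0, 0, -1, 0, 0, 0.155, 0, 0, 0, -1, 0, 0, 0.155, 0, 0, 0, -1, 0, 0, 0.155, 0, 0, 0, -1, 0, 0, 0.155, 0, 0, 0, -1])

```text
time: 19.2
tool_pos: [471.1, 219.9, 9.9]
tcp_rot: [179.8, -0.1, 90.0]
ft_force: [-1.6, 0.0, 7.1]
finger_gap: 39.4
grip_force: 40.3
```

Call:
carry_out(increments=[0, 0, -0.12, 0, 0, 0, -1, 0, 0, -0.25, 0, 0, 0, -1, -0.07, 0.05, -0.3, 0, 0, 0, -1, -0.18, 0.12, -0.3, 0, 0, 0, -1, -0.3, 0.2, -0.3, 0, 0, 0, -1, -0.42, 0.28, -0.3, 0, 0, 0, -1, -0.51, 0.34, -0.3, 0, 0, 0, -1, -0.543, 0.359, -0.3, 0, 0, 0, -1, -0.543, 0.359, -0.3, 0, 0, 0, -1, -0.543, 0.359, -0.3, 0, 0, 0, -1])

```text
time: 20.45
tool_pos: [612.6, 3.6, 128.0]
tcp_rot: [-180.0, -0.0, 90.1]
ft_force: [0.3, 0.2, -1.1]
finger_gap: 39.0
grip_force: 41.0
```

```bash
python3 - <<'E'
import cv2
from h import *
S=viewer.snapshot("scene")[...,::-1]
a=cv2.resize(S[90:210,230:350],(400,400),interpolation=cv2.INTER_CUBIC);b=cv2.resize(S[160:280,190:310],(400,400),interpolation=cv2.INTER_CUBIC)
cv2.imwrite("pics/p40.png",np.hstack([a,b]))
E
```

```text
(no output)
```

View pics/p40.png

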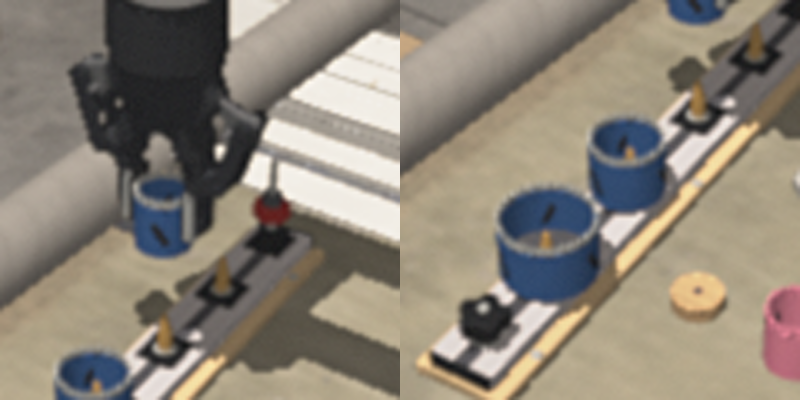

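saw_51 is seated over its peg, visible in the cup at (630,155) in the right crop. I'll lower saw_40, nudged 1 mm toward −y.

Call:
carry_out(increments=[-0.0025, 0, 0.06, 0, 0, 0, -1, -0.0025, 0, 0.12, 0, 0, 0, -1, -0.0025, 0, 0.14, 0, 0, 0, -1, -0.0025, 0, 0.155, 0, 0, 0, -1, -0.0025, 0, 0.17, 0, 0, 0, -1, -0.0025, 0, 0.185, 0, 0, 0, -1, -0.0025, 0, 0.2, 0, 0, 0, -1, -0.0025, 0, 0.215, 0, 0, 0, -1, -0.0025, 0, 0.225, 0, 0, 0, -1, -0.0025, 0, 0.225, 0, 0, 0, -1])

```text
time: 21.75
tool_pos: [612.9, 1.2, 37.5]
tcp_rot: [-179.9, -0.0, 90.0]
ft_force: [-0.5, 0.7, -2.6]
finger_gap: 39.4
grip_force: 41.0
```

Call:
carry_out(increments=[0, 0, 0.004, 0, 0, 0, -1, 0, 0, 0.006, 0, 0, 0, -1, 0, 0, 0.006, 0, 0, 0, 1, 0, 0, 0.006, 0, 0, 0, 1, 0, 0, 0.006, 0, 0, 0, 1, 0, 0, 0.006, 0, 0, 0, 1, 0, 0, 0.006, 0, 0, 0, 1, 0, 0, -0.1, 0, 0, 0, 1, 0, 0, -0.25, 0, 0, 0, 1, 0, 0, -0.25, 0, 0, 0, 1])

```text
time: 23.0
tool_pos: [617.6, 0.9, 145.3]
tcp_rot: [179.3, 0.1, 90.0]
ft_force: [0.4, -0.1, 0.8]
finger_gap: 85.8
grip_force: 0.0
```

Call:
carry_out(increments=[0.04, -0.12, 0, 0, 0, 0, 1, 0.08, -0.24, 0, 0, 0, 0, 1, 0.12, -0.35, 0, 0, 0, 0, 1, 0.143, -0.396, 0, 0, 0, 0, 1, 0.143, -0.396, 0.05, 0, 0, 0, 1, 0.143, -0.396, 0.12, 0, 0, 0, 1, 0.143, -0.396, 0.17, 0, 0, 0, 1, 0.143, -0.396, 0.17, 0, 0, 0, 1, 0.143, -0.396, 0.17, 0, 0, 0, 1, 0.143, -0.396, 0.17, 0, 0, 0, 1])

```text
time: 24.25
tool_pos: [455.8, 58.4, 71.2]
tcp_rot: [179.9, -0.0, 90.0]
ft_force: [0.4, 0.1, 0.2]
finger_gap: 85.4
grip_force: 0.0
```

```bash
python3 - <<'E'
import cv2
from h import *
S=viewer.snapshot("scene")[...,::-1]
a=cv2.resize(S[150:270,270:390],(400,400),interpolation=cv2.INTER_CUBIC);b=cv2.resize(S[140:260,220:340],(400,400),interpolation=cv2.INTER_CUBIC)
cv2.imwrite("pics/g30.png",np.hstack([a,b]))
E
```

```text
(no output)
```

View pics/g30.png

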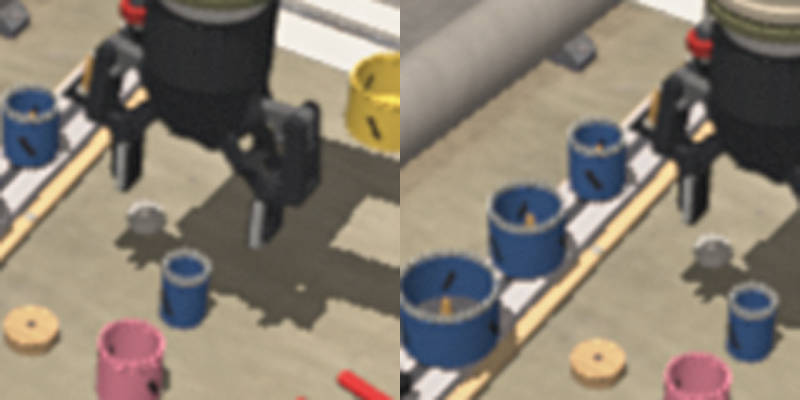

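Three saws are seated with pegs showing inside the cups. The fingers straddle saw_30 at (187,288) in the left crop, and the nut at (147,218) is clear.

Call:
carry_out(increments=[0, 0, 0.08, 0, 0, 0, 1, 0, 0, 0.155, 0, 0, 0, 1, 0, 0, 0.155, 0, 0, 0, 1, 0, 0, 0.155, 0, 0, 0, -1, 0, 0, 0.155, 0, 0, 0, -1, 0, 0, 0.155, 0, 0, 0, -1, 0, 0, 0.155, 0, 0, 0, -1, 0, 0, 0.155, 0, 0, 0, -1, 0, 0, 0.155, 0, 0, 0, -1, 0, 0, 0.155, 0, 0, 0, -1])

```text
time: 25.55
tool_pos: [455.9, 58.5, 9.4]
tcp_rot: [179.9, -0.0, 90.0]
ft_force: [-1.7, -0.2, 8.0]
finger_gap: 29.4
grip_force: 39.1
```

Call:
carry_out(increments=[0, 0, -0.12, 0, 0, 0, -1, 0, 0, -0.25, 0, 0, 0, -1, -0.06, 0.07, -0.3, 0, 0, 0, -1, -0.14, 0.17, -0.3, 0, 0, 0, -1, -0.23, 0.27, -0.3, 0, 0, 0, -1, -0.3, 0.36, -0.3, 0, 0, 0, -1, -0.3425, 0.4075, -0.3, 0, 0, 0, -1, -0.3425, 0.4075, -0.3, 0, 0, 0, -1, -0.3425, 0.4075, -0.3, 0, 0, 0, -1, -0.3425, 0.4075, -0.3, 0, 0, 0, -1])

```text
time: 26.8
tool_pos: [617.3, -77.8, 128.1]
tcp_rot: [-180.0, -0.0, 90.0]
ft_force: [0.5, 0.3, -0.6]
finger_gap: 29.7
grip_force: 40.1
```

Call:
carry_out(increments=[0, 0, 0.06, 0, 0, 0, -1, 0, 0, 0.12, 0, 0, 0, -1, 0, 0, 0.14, 0, 0, 0, -1, 0, 0, 0.155, 0, 0, 0, -1, 0, 0, 0.17, 0, 0, 0, -1, 0, 0, 0.185, 0, 0, 0, -1, 0, 0, 0.2, 0, 0, 0, -1, 0, 0, 0.215, 0, 0, 0, -1, 0, 0, 0.225, 0, 0, 0, -1, 0, 0, 0.225, 0, 0, 0, -1])

```text
time: 28.05
tool_pos: [617.5, -78.5, 37.6]
tcp_rot: [-180.0, -0.0, 90.0]
ft_force: [-0.7, -0.1, -0.9]
finger_gap: 29.1
grip_force: 40.1
```

Call:
carry_out(increments=[0, 0, 0.005, 0, 0, 0, -1, 0, 0, 0.007, 0, 0, 0, -1, 0, 0, 0.007, 0, 0, 0, 1, 0, 0, 0.007, 0, 0, 0, 1, 0, 0, 0.007, 0, 0, 0, 1, 0, 0, 0.007, 0, 0, 0, 1, 0, 0, 0.007, 0, 0, 0, 1, 0, 0, -0.1, 0, 0, 0, 1, 0, 0, -0.25, 0, 0, 0, 1, 0, 0, -0.3, 0, 0, 0, 1])

```text
time: 29.3
tool_pos: [620.4, -79.1, 163.4]
tcp_rot: [179.6, 0.1, 90.0]
ft_force: [1.0, 0.9, 0.8]
finger_gap: 85.5
grip_force: 0.0
```

Call:
carry_out(increments=[0, -0.12, -0.1, 0, 0, 0, 1, 0, -0.24, -0.2, 0, 0, 0, 1, 0, -0.36, -0.3, 0, 0, 0, 1, 0, -0.45, -0.4, 0, 0, 0, 1, 0, -0.45, -0.4, 0, 0, 0, 1, 0, -0.45, -0.4, 0, 0, 0, 1, 0, -0.45, -0.4, 0, 0, 0, 1, 0, -0.45, -0.4, 0, 0, 0, 1, 0, -0.45, -0.4, 0, 0, 0, 1, 0, -0.45, -0.4, 0, 0, 0, 1])

```text
time: 30.55
tool_pos: [437.9, -78.5, 317.7]
tcp_rot: [-180.0, -0.0, 90.0]
ft_force: [0.2, -0.2, 0.0]
finger_gap: 85.3
grip_force: 0.0
```

```bash
python3 - <<'E'
import cv2
from h import *
S=viewer.snapshot("scene")[...,::-1];T=viewer.snapshot("top")[...,::-1]
a=cv2.resize(S[140:290,190:340],(400,400),interpolation=cv2.INTER_CUBIC);b=cv2.resize(T[120:270,200:400],(400,300),interpolation=cv2.INTER_CUBIC)
cv2.imwrite("pics/end.png",np.hstack([a,np.vstack([b,b[:100]*0])]))
E
```

```text
(no output)
```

View pics/end.png

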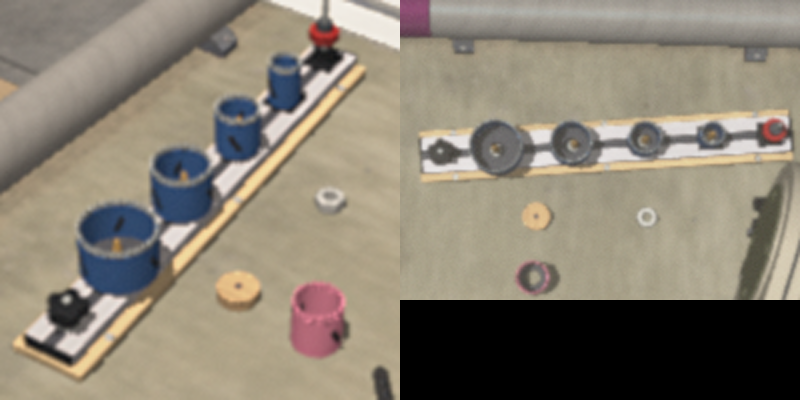

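All four saws sit upright and flat in order of size, with a peg tip visible in each: in the right crop at (495,148), (575,142), (645,138) and (712,135). The arm is clear of everything.

```bash
python3 -c "
from bench import order
print(order.hand_in())"
```

```text
the job is handed in; nothing more can be done
None
```

All four hole saws are on the pegs, teeth up, smallest next to the arbor and largest farthest away; the last pictures show each one flat on its peg, and I handed the job in at about 31 s (no verdict was returned).

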